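# Square a wax block in the corner of the milling pallet and hold it for clamping

### The job

We are about to mill the green wax block, so first press shut the flip cap of the bur tube that was left open, or chips will get in. Then take the green block from the tray, lay it flat on the milling pallet with its long side along the long stop, and press it firmly but gently into the corner, so that it bears flush on both stops at once; leave everything else alone. Do not let go: finish while you are still pressing it against both stops, so that I can tighten the clamps.

Things in the scene. Friction and masses are not known exactly. Their poses are not given: they have to be found in the camera images.
- wax_green: The green carving-wax block to be loaded: a hard rigid bar 80 x 40 x 38 mm, 95 to 155 g, lying on the tray. Origin: centre of its underside; x along the 80 mm length, y across the 40 mm width, z up. Smooth and slippery: it slides on the polished plate and stops with a friction coefficient of about 0.2 to 0.3, but finger pads grip it well. Its 40 mm width is what a gripper takes from above.
- wax_blue: Blue wax block of the same size and axes as the green one, also on the tray; stays there.
- wax_purple: Purple wax block of the same size and axes as the green one, also on the tray; stays there.
- tray: Fixed dark steel tray lined with white paper, 220 (its x) x 300 (its y) mm, paper surface 4 mm above its origin (centre of its underside, on the bench), rounded rim 12.5 mm high. The three wax blocks lie on it side by side about 80 mm apart along its y, in any order, their length roughly along its x.
- pallet: Fixed aluminium milling pallet, 160 (its x) x 180 (its y) mm, 12 mm thick; origin: centre of its underside on the bench, z up. On it are the two steel stops and two small dark edge clamps with red knobs, both withdrawn and not to be used: one on the near (-x) side, 20 mm high above the plate with a screw at the row y = -40 mm, its tip reaching x = -32 mm; one on the +y side at x = 40 mm, its screw tip reaching y = +44 mm. Each clamp is 30 mm wide.
- stop_long: The long dark steel stop, a bar 16 x 130 x 14 mm fixed along the pallet's far (+x) edge, running along pallet y; origin: centre of its underside, on the pallet's top; axes as the pallet's. Its stop face looks to pallet -x and lies at pallet x = +64 mm. Its top is 14 mm above the plate, 24 mm below the top of a seated block: a finger that straddles the block's far side must reach no lower than that.
- stop_short: The short dark steel stop, a bar 74 x 16 x 14 mm fixed along the pallet's -y edge, running along pallet x; origin: centre of its underside, on the pallet's top; axes as the pallet's. Its stop face looks to pallet +y and lies at pallet y = -74 mm. The two bars leave a 10 mm relief gap at the inner corner.
- seat (a point): Point on the pallet's top surface where the middle of the green block's underside lies when it is home in the corner: pallet frame (44, -34, 12) mm; axes as the pallet's. There the block's length runs along pallet y, its 80 mm side against the long stop and its 40 mm end against the short stop.
- rack: Fixed wooden rack, 44 (its x) x 150 (its y) mm, top board 42 mm above the bench, holding four fixed bur tubes in a row along its y, 34 mm apart, in any order. Origin: centre of its underside; its -x side faces the robot.
- cap_a (a joint): Hinge angle of the white flip cap of bur tube a (rad): 0 = shut, grows as it opens, 1.57 = cap standing upright, 2.2 = limit, leaning back to rack +x. This is the one left OPEN at the start (about 1.6 to 2.05 rad). Stiff hinge (0.03 N m of friction): it stays where it is left; nothing falls shut.
- cap_a_hinge (a point): Hinge line of cap a, at the tube's rim, 70 mm above the bench, on the tube's +x side; axes as the rack's (x away from the mouth, y along the hinge). The cap is a disc 25 mm across and 6 mm thick with a thumb tab; shut, it reaches 32 mm from the hinge along -x, disc centre 12.5 mm from it, its flat top 6 mm above it. Clear tube 21 mm across, with burs inside.
- cap_b (a joint): Hinge angle of the white flip cap of bur tube b (rad): 0 = shut, grows as it opens, 1.57 = cap standing upright, 2.2 = limit, leaning back to rack +x. This is shut at the start and to stay shut. Stiff hinge (0.03 N m of friction): it stays where it is left; nothing falls shut.
- cap_b_hinge (a point): Hinge line of cap b, at the tube's rim, 70 mm above the bench, on the tube's +x side; axes as the rack's (x away from the mouth, y along the hinge). The cap is a disc 25 mm across and 6 mm thick with a thumb tab; shut, it reaches 32 mm from the hinge along -x, disc centre 12.5 mm from it, its flat top 6 mm above it. Clear tube 21 mm across, with burs inside.
- cap_c (a joint): Hinge angle of the white flip cap of bur tube c (rad): 0 = shut, grows as it opens, 1.57 = cap standing upright, 2.2 = limit, leaning back to rack +x. This is shut at the start and to stay shut. Stiff hinge (0.03 N m of friction): it stays where it is left; nothing falls shut.
- cap_c_hinge (a point): Hinge line of cap c, at the tube's rim, 70 mm above the bench, on the tube's +x side; axes as the rack's (x away from the mouth, y along the hinge). The cap is a disc 25 mm across and 6 mm thick with a thumb tab; shut, it reaches 32 mm from the hinge along -x, disc centre 12.5 mm from it, its flat top 6 mm above it. Clear tube 21 mm across, with burs inside.
- cap_d (a joint): Hinge angle of the white flip cap of bur tube d (rad): 0 = shut, grows as it opens, 1.57 = cap standing upright, 2.2 = limit, leaning back to rack +x. This is shut at the start and to stay shut. Stiff hinge (0.03 N m of friction): it stays where it is left; nothing falls shut.
- cap_d_hinge (a point): Hinge line of cap d, at the tube's rim, 70 mm above the bench, on the tube's +x side; axes as the rack's (x away from the mouth, y along the hinge). The cap is a disc 25 mm across and 6 mm thick with a thumb tab; shut, it reaches 32 mm from the hinge along -x, disc centre 12.5 mm from it, its flat top 6 mm above it. Clear tube 21 mm across, with burs inside.
- jar: Glass jar with red lid, 72 mm across, 76 mm tall; loose; origin at the centre of its underside; a bystander, not to be disturbed.
- spirit_lamp: Glass spirit lamp with steel cap, 80 mm across, 92 mm tall; loose; origin at the centre of its underside; a bystander, not to be disturbed.
- caliper: Steel and black digital caliper lying flat, 235 mm long, 13 mm high; loose; origin at the centre of its underside; a bystander, not to be disturbed.
- brush: Brush lying flat, 170 mm long; loose; origin at the centre of its underside; a bystander, not to be disturbed.
- bur_box: Low clear plastic box of burs, 55 x 90 x 22 mm; loose; origin at the centre of its underside; a bystander, not to be disturbed.
- tin: Red round tin, 120 mm across, 98 mm tall; loose; origin at the centre of its underside; a bystander, not to be disturbed.
There are look-alikes about, which are no part of the job. Of the things that look like the wax_green, the middle-sized one is meant.

How it is judged:
By the outcome, as a careful person would: the job done as asked, in the order asked, and still so for the second after the job is handed in, while the arm keeps its last pose, push and grip.
It also fails if it takes over 67 s, if anything falls off the work surface, if the arm or the gripper's body presses on something with over 40 N, if the wrist force passes 120 N, or if a joint passes its speed limit or range.

### The arm

A 6-joint arm with a two-finger parallel gripper is mounted at the origin on the work surface. World frame = base frame: x ahead of the robot, y to its left, z up, the work surface at z = 0. Lengths are in m, angles in rad, forces in N, time in s.
With the tool pointing down it reaches from about 0.225 to 0.875 m from the base axis. Payload 3.4 kg.
Tool frame: the origin (TCP) lies between the finger pads; the fingertips stand 8 mm ahead of it and the grasp point (between the pads) lies 11 mm behind it; z points along the fingers, y is the line along which they close (so a half turn about z gives the same grasp; the last joint's range is limited). The gripper opens to 85 mm and grips with 20 to 120 N. Pads are 22 mm wide; open, the fingers measure 114 mm over their backs; the gripper's body (76 mm by 85 mm) begins 54 mm behind the grasp point. The pads swing forward as they close: fully open they stand 13 mm farther back than shut.
Start: joints at [-1.258, 0.276, 1.505, -0, 1.361, -0.121], TCP at [0.242, -0.522, 0.239] pointing down, gripper open.
Joint ranges: [-2.89, 2.89], [-0.75, 2.08], [0.22, 2.7], [-1.18, 4.32], [0.11, 2.71], [-2.7, 2.7]. Speed limits (rad/s): [2.57, 2.57, 3.14, 3.14, 3.14, 3.14].

### API

Orientations are given as a unit quaternion [w, x, y, z].
In Python, from rig import manip, optics, finder gives the robot as it stands.
- The arm moves only by the tool servo_tool, never from a script. Its argument "increments" is a list of rows, each a list of 7 numbers: the shift along the tool's x, y, z in cm, then the turn, a rotation vector about the tool's x, y, z in degrees, then the closure, from -1 (fully open) to 1 (shut). In form: [[x, y, z, rx, ry, rz, gripper], ...]. A call has exactly 5 rows; each row shifts and turns the commanded pose from where the row before left it, along the tool's axes as they then stand; what a row does not reach is not made up. A row lasts 1/10 s, in which the tool goes at most 50 mm and 8.59 degrees, less where a joint would pass 70% of its speed; a pose out of reach is approached as far as the arm can. A call is refused whole if a number of a shift passes 5 or a number of a turn 8.59, either way. A call with a gripper value outside its range is refused whole. The fingers move at their own pace and stop on an object; "squeeze" is the grip in N (left out, the last holds). Time passes only in rows, so rows that do not move let the fingers close, or fill a call up. It gives the time, the measured TCP pose, the force, the opening and the grip force at its end, in the units of the state.
- manip.get_state(): the state, without advancing time (a new reading comes with each control period).
- optics.get_image(name): name is "scene" or "top" or "wrist"; returns the picture (384x512x3 uint8, red, green, blue); there is no depth.
- optics.get_calibration(name): a dict with "fov_y" (degrees; the focal length in pixels is half the picture's height over the tangent of half this angle, whatever the lens; pixels are square), "cx", "cy" (the principal point, pixels), "dist_coeffs" ([k1, k2, p1, p2, k3] as OpenCV has them; the pictures are not rectified), "world_to_cam" (4x4, takes a point from world to camera coordinates). Camera axes: x right, y down, z forward; pixel columns grow to the right and rows downward; lengths in m; the calibration is good to about 2 mm. A picture is of the moment at which its call begins: read the wrist's pose just before it. get_calibration takes no time and is no camera call; for the wrist camera it gives the pose at the moment of the call.
- manip.sign_off(): hands the job in; it is judged then, once.
Trained networks look in the newest picture that a camera, given by its name, has taken for a name from the list of things; names that differ only in an ending like _2 or _b are one class to them, and where a whole thing is asked for, a point or a joint stands for the part that bears it (a point fixed in the world has none). Each returns a list of dicts, best first, with "p" (0 to 1); they miss things now and then, are a little off and sometimes report something else, mostly with a low value. They report only what shows in the picture. A call takes as long as a camera call. They do not tell look-alikes from the thing itself.
- finder.silhouettes(label, camera): "region" (384x512 bool, what is visible of it) and "box" ([centre column, centre row, width, height] in pixels, round what is visible of it).
- finder.tip_of(label, camera): "at" ([column, row] in pixels: a listed point, or the origin of a listed thing).
The state is a dict: "clock": time; "qpos": joint angles; "qd": joint speeds; "effort": joint torques, N m; "position": TCP position; "ee_rot": TCP orientation; "contact_force": force on the tool from outside, world axes, zero at the start; "moment": the same for the moment, N m; "width": finger opening in m; "gripper_force": force on a finger pad.
Only numpy, scipy, OpenCV 4.12 (cv2) and the standard library are available. Lean on these libraries where they do the work, as an engineer would, in place of code of your own. Each camera call takes 0.05 s, during which the arm holds its last target. There are 200 camera calls.

## Working session

There is one attempt and no reset: what is moved stays moved. The work goes in short steps, Python scripts to look and compute and a tool call to move; the robot and the scene stay as the last step left them, time stands still between calls to the robot, and variables do not carry over. Pictures are saved under pics/ and viewed, at most 10 in all, crops included, and the job is handed in when it is done.

Besides the shell and the picture viewer there is one more tool, called after ">>>" by a JSON object that holds its "name" and its "arguments", one argument or row to a line. servo_tool: Moves the arm, as the interface text tells. Its arguments: {"type":"object","properties":{"increments":{"type":"array","items":{"type":"array","items":{"type":"number"}}},"squeeze":{"type":"number"}},"required":["increments"]}

```bash
mkdir -p pics; cat > h.py <<'E'
import numpy as np, cv2
from rig import manip, optics, finder
def cal(n):
    c=optics.get_calibration(n); f=192/np.tan(np.radians(c['fov_y'])/2)
    K=np.array([[f,0,c['cx']],[0,f,c['cy']],[0,0,1.]]); return K,np.array(c['dist_coeffs'],float),np.array(c['world_to_cam'])
def ray(C,px,z):
    K,d,T=C; u=cv2.undistortPoints(np.array(px,float).reshape(-1,1,2),K,d).reshape(-1,2)
    R=T[:3,:3]; o=-R.T@T[:3,3]; D=np.c_[u,np.ones(len(u))]@R
    return o+D*((z-o[2])/D[:,2])[:,None]
def proj(C,P):
    K,d,T=C; return cv2.projectPoints(np.array(P,float).reshape(-1,1,3),cv2.Rodrigues(T[:3,:3])[0],T[:3,3],K,d)[0].reshape(-1,2)
def snap(n,fn=None):
    im=optics.get_image(n)
    if fn: cv2.imwrite('pics/'+fn,cv2.cvtColor(im,cv2.COLOR_RGB2BGR))
    return im
E
python3 - <<'E'
from h import *
a=snap('top');b=snap('scene')
cv2.imwrite('pics/1.png',cv2.resize(cv2.cvtColor(a,cv2.COLOR_RGB2BGR),(800,600),interpolation=cv2.INTER_CUBIC))
cv2.imwrite('pics/2.png',cv2.resize(cv2.cvtColor(b,cv2.COLOR_RGB2BGR),(800,600),interpolation=cv2.INTER_CUBIC))
for cam in('top','scene'):
    C=cal(cam); print(cam,-C[2][:3,:3].T@C[2][:3,3],C[0][0,0])
    for l,z in(('wax_green',.042),('wax_blue',.042),('tray',0.004),('pallet',.012),('stop_long',.026),('stop_short',.026),('rack',.042),('cap_a',.07),('tin',.09),('jar',.07)):
        for r in finder.silhouettes(l,cam)[:4]:
            print(l,round(r['p'],2),np.round(r['box']),r['region'].sum(),np.round(ray(C,r['box'][:2],z)[0],3))
    for l,z in(('seat',.012),('cap_a_hinge',.07),('wax_green',.004),('pallet',0),('rack',0),('stop_long',.012),('stop_short',.012)):
        for r in finder.tip_of(l,cam)[:4]: print('tip',l,round(r['p'],2),np.round(r['at']),np.round(ray(C,r['at'],z)[0],4))
print(manip.get_state())
E
```

```text
top [0.31110449 0.00541812 1.48358375] 423.1925427051694
wax_green 0.67 [102. 213.  36.  20.] 524 [0.494 0.526 0.042]
wax_green 0.64 [154. 224.  15.  27.] 305 [0.453 0.339 0.042]
wax_green 0.56 [110. 252.  21.  18.] 188 [0.359 0.491 0.042]
wax_blue 0.83 [177. 222.  17.  30.] 323 [0.457 0.261 0.042]
wax_blue 0.7 [252. 131.  64.  23.] 460 [ 0.779 -0.001  0.042]
wax_blue 0.29 [385. 232.  26.  16.] 387 [ 0.409 -0.452  0.042]
tray 0.84 [181. 224.  95.  71.] 4544 [0.454 0.256 0.004]
tray 0.47 [253. 234.  14.  51.] 444 [0.418 0.001 0.004]
pallet 0.85 [309. 219.  62.  56.] 2326 [ 0.465 -0.193  0.012]
stop_long 0.46 [302. 199.  38.  12.] 170 [ 0.533 -0.17   0.026]
stop_short 0.46 [326. 206.   9.  14.] 77 [ 0.506 -0.256  0.026]
rack 0.9 [242. 170.  44.  23.] 455 [0.636 0.037 0.042]
rack 0.51 [236. 168.   4.   6.] 29 [0.646 0.058 0.042]
cap_a 0.41 [225. 168.  11.  12.] 56 [0.637 0.093 0.07 ]
tin 0.63 [330. 135.  35.  40.] 1137 [ 0.743 -0.271  0.09 ]
jar 0.94 [385. 175.  24.  21.] 437 [ 0.603 -0.459  0.07 ]
tip seat 0.75 [310. 201.] [ 0.5262 -0.1994  0.012 ]
tip seat 0.27 [386. 234.] [ 0.403  -0
[... 2586 characters left out ...]
64  -0.2652  0.012 ]
{'clock': 1.8, 'qpos': array([-1.25798097e+00,  2.75899662e-01,  1.50487818e+00,  4.85161298e-06,
        1.36069716e+00, -1.21005007e-01]), 'qd': array([-0.00242367, -0.00130395, -0.00087229, -0.00082663, -0.0001025 ,
       -0.00064235]), 'effort': array([-9.80719997e-04, -4.16652560e+01, -2.46095270e+01, -1.96680526e-04,
        2.63015609e-04, -2.24874242e-05]), 'position': array([ 0.24170342, -0.52178083,  0.23933692]), 'ee_rot': array([5.83289589e-05, 9.76567187e-01, 2.15212746e-01, 7.99470953e-06]), 'contact_force': array([0.48890704, 0.54396745, 0.87322611]), 'moment': array([0.00640815, 0.01704104, 0.02364126]), 'gripper_force': 0.0, 'width': 0.0857189427759479}
```

View pics/1.png

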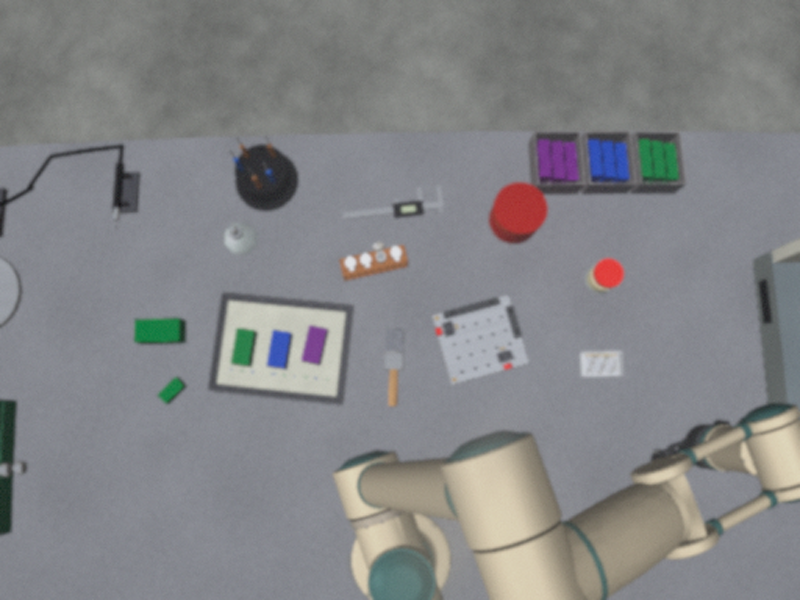

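View pics/2.png

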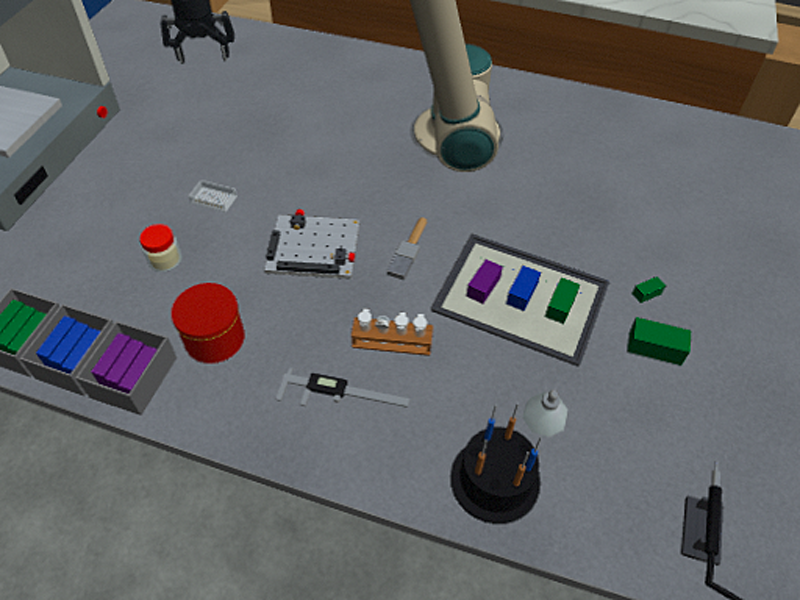

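Candidates for the green block (top image, 512 px): large block (102,213), tray block (156,222), small block (110,250), and green bars in the far bin (~421,102). The middle-sized one is on the tray at (156,222). The open cap is the third tube from the left in the top view, (243,163). I'll check both in a crop and read the wrist camera mounting.

```bash
python3 - <<'E'
from h import *
a=snap('scene'); b=snap('top')
c=np.hstack([cv2.resize(a[150:245,320:460],(420,285),interpolation=2),cv2.resize(a[190:235,215:285],(380,285),interpolation=2)])
d=np.hstack([cv2.resize(b[185:280,80:220],(420,285),interpolation=2),cv2.resize(b[150:185,210:275],(380,285),interpolation=2)])
cv2.imwrite('pics/3.png',cv2.cvtColor(np.vstack([c,d]),cv2.COLOR_RGB2BGR))
from scipy.spatial.transform import Rotation as Ro
s=manip.get_state(); q=s['ee_rot']; R=Ro.from_quat([*q[1:],q[0]]).as_matrix()
K,dd,T=cal('wrist'); M=T[:3,:3]
print('cam in tool',R.T@(-M.T@T[:3,3]-s['position']),'axes',np.round(R.T@M.T,3)); print('toolR',np.round(R,3),K[0,0])
# tool yaw
C=cal('top')
for l,z in(('wax_green',.042),('pallet',.012),('tray',.006),('rack',.042)):
    for r in finder.silhouettes(l,'top')[:3]:
        ys,xs=np.nonzero(r['region']); P=ray(C,np.c_[xs,ys],z)[:,:2].astype(np.float32)
        m=cv2.minAreaRect(P); print(l,np.round(m[0],3),np.round(m[1],3),round(m[2],1))
E
```

```text
cam in tool [ 7.29498660e-02 -9.05796921e-05 -1.34762246e-01] axes [[ 0.    -0.959 -0.285]
 [ 1.     0.    -0.   ]
 [ 0.    -0.285  0.959]]
toolR [[ 0.907  0.42   0.   ]
 [ 0.42  -0.907 -0.   ]
 [-0.     0.    -1.   ]] 309.4919319735537
wax_green [0.497 0.526] [0.116 0.056] 89.3
wax_green [0.367 0.495] [0.035 0.063] 35.3
wax_green [0.46  0.336] [0.043 0.076] 87.1
pallet [ 0.473 -0.189] [0.164 0.184] 14.4
tray [0.461 0.258] [0.313 0.232] 83.9
rack [0.645 0.045] [0.052 0.149] 11.8
```

View pics/3.png

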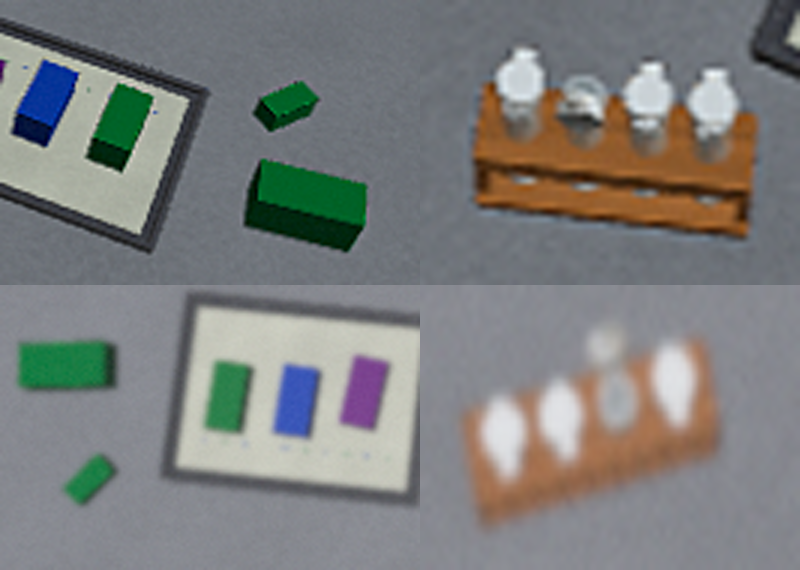

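The crop confirms it: the tray's green block is the 80x40 one, sitting between a larger and a smaller look-alike. The third tube from the left in the top view is open, with its cap leaning back.

```bash
cat >> h.py <<'E'
from scipy.spatial.transform import Rotation as Ro
def pose(s=None):
    s=s or manip.get_state(); q=s['ee_rot']; return np.array(s['position']),Ro.from_quat([*q[1:],q[0]])
def plan(p1,phi,n,start=None,g=-1):
    p,R=pose() if start is None else start
    f=np.radians(phi); Rt=Ro.from_matrix(np.c_[[np.cos(f),np.sin(f),0],[np.sin(f),-np.cos(f),0],[0,0,-1]])
    p0=p; R0=R; w=(R0.inv()*Rt).as_rotvec()
    rows=[]
    for i in range(n):
        tgt=p0+(np.array(p1)-p0)*(i+1)/n
        t=np.round(R.inv().apply(tgt-p)*100,2)
        r=np.round(np.degrees((R.inv()*R0*Ro.from_rotvec(w*(i+1)/n)).as_rotvec()),1)
        p=p+R.apply(t/100); R=R*Ro.from_rotvec(np.radians(r)); rows.append([*map(float,t),*map(float,r),g])
    for i in range(0,n,5): print(str(rows[i:i+5]).replace(' ',''))
    return p,R
E
python3 -c "
from h import *
plan([.645,.025,.235],101.8,15,g=1)"
```

```text
[[3.97,-2.18,0.03,0.0,0.0,-5.1,1],[4.15,-1.81,0.03,0.0,0.0,-5.2,1],[4.3,-1.43,0.03,0.0,0.0,-5.1,1],[4.41,-1.05,0.02,0.0,0.0,-5.1,1],[4.48,-0.65,0.03,0.0,0.0,-5.1,1]]
[[4.52,-0.25,0.03,0.0,0.0,-5.2,1],[4.53,0.17,0.03,0.0,0.0,-5.1,1],[4.49,0.56,0.03,0.0,0.0,-5.1,1],[4.43,0.97,0.03,0.0,0.0,-5.2,1],[4.32,1.36,0.03,0.0,0.0,-5.1,1]]
[[4.18,1.73,0.02,0.0,0.0,-5.1,1],[4.01,2.11,0.03,0.0,0.0,-5.2,1],[3.81,2.46,0.03,0.0,0.0,-5.1,1],[3.57,2.78,0.03,0.0,0.0,-5.1,1],[3.31,3.09,0.03,0.0,0.0,-5.1,1]]
```

>>> {"name": "servo_tool", "arguments": {
  "increments": [
    [4.0, -2.2, 0, 0, 0, -5.1, 1],
    [4.15, -1.8, 0, 0, 0, -5.2, 1],
    [4.3, -1.4, 0, 0, 0, -5.1, 1],
    [4.4, -1.05, 0, 0, 0, -5.1, 1],
    [4.5, -0.65, 0, 0, 0, -5.1, 1]
  ]
}}

```text
clock: 2.6
position: [0.3774, -0.338, 0.2395]
ee_rot: [0.0, 0.904, 0.428, 0.0]
contact_force: [0.8, -0.1, 0.3]
width: 0.0121
gripper_force: 0.0
```

>>> {"name": "servo_tool", "arguments": {
  "increments": [
    [4.5, -0.25, 0, 0, 0, -5.2, 1],
    [4.5, 0.15, 0, 0, 0, -5.1, 1],
    [4.5, 0.55, 0, 0, 0, -5.1, 1],
    [4.4, 0.95, 0, 0, 0, -5.2, 1],
    [4.3, 1.35, 0, 0, 0, -5.1, 1]
  ]
}}

```text
clock: 3.1
position: [0.5111, -0.1561, 0.2395]
ee_rot: [0.0, 0.786, 0.618, 0.0]
contact_force: [0.3, -1.3, 0.4]
width: 0.0001
gripper_force: 0.0
```

>>> {"name": "servo_tool", "arguments": {
  "increments": [
    [4.2, 1.75, 0, 0, 0, -5.1, 1],
    [4.0, 2.1, 0, 0, 0, -5.2, 1],
    [3.8, 2.45, 0, 0, 0, -5.1, 1],
    [3.6, 2.8, 0, 0, 0, -5.1, 1],
    [3.3, 3.1, 0, 0, 0, -5.1, 1]
  ]
}}

```text
clock: 3.6
position: [0.6457, 0.0265, 0.2393]
ee_rot: [0.0, 0.629, 0.777, -0.0]
contact_force: [0.2, -0.6, -0.2]
width: 0.0004
gripper_force: 0.0
```

```bash
python3 - <<'E'
from h import *
s=manip.get_state();print(s['clock'],s['position'],pose(s)[1].as_matrix().round(3)[:,0],s['width'],s['contact_force'])
C=cal('wrist'); im=snap('wrist','4.png')
for r in finder.tip_of('cap_a_hinge','wrist')[:6]: print('hinge',round(r['p'],2),np.round(r['at'],1),np.round(ray(C,r['at'],.07)[0],4))
for r in finder.silhouettes('cap_a','wrist')[:6]: print('cap',round(r['p'],2),np.round(r['box']),np.round(ray(C,r['box'][:2],.076)[0],4))
for r in finder.silhouettes('rack','wrist')[:1]:
    ys,xs=np.nonzero(r['region']); m=cv2.minAreaRect(ray(C,np.c_[xs,ys],.042)[:,:2].astype(np.float32)); print('rack',r['p'],m)
E
```

```text
3.6 [0.64570765 0.02647551 0.2393373 ] [-0.208  0.978 -0.   ] 0.0004435745267563523 [ 0.23299531 -0.62369593 -0.22254699]
hinge 0.56 [278.2 169.8] [0.6649 0.0345 0.07  ]
hinge 0.38 [140.3 308.4] [ 0.5446 -0.1606  0.07  ]
cap 0.91 [267. 138.  35.  26.] [0.6463 0.0642 0.076 ]
cap 0.81 [266. 203.  37.  26.] [ 0.6602 -0.0008  0.076 ]
cap 0.61 [287. 173.  24.  29.] [0.6735 0.0343 0.076 ]
cap 0.57 [272. 101.  39.  23.] [0.6438 0.0985 0.076 ]
rack 0.63 ((0.6509035229682922, 0.04980291798710823), (0.04624873772263527, 0.15209215879440308), 12.091575622558594)
```

View pics/4.png

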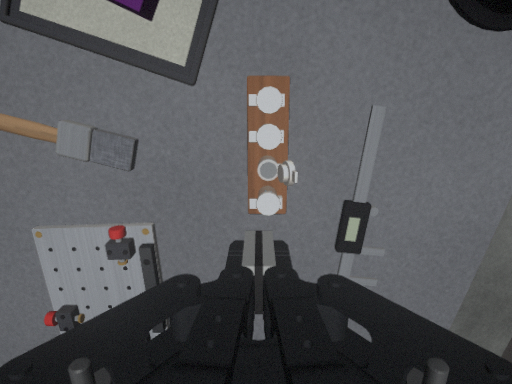

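The wrist view shows the rack with four tubes. The open one is at (268,170), its cap leaning right (+x) at (287,173), with a hinge at about world (0.666, 0.034). I'll go behind the cap with the fingers shut.

>>> {"name": "servo_tool", "arguments": {
  "increments": [
    [0.2, 3.4, 2, 0, 0, 0, 1],
    [0.2, 3.3, 2, 0, 0, 0, 1],
    [0, 0, 4, 0, 0, 0, 1],
    [0, 0, 4, 0, 0, 0, 1],
    [0, 0, 2.7, 0, 0, 0, 1]
  ]
}}

```text
clock: 4.3
position: [0.7073, 0.0404, 0.0893]
ee_rot: [-0.002, 0.632, 0.775, -0.002]
contact_force: [-0.4, 0.8, -0.8]
width: 0.0003
gripper_force: 0.0
```

>>> {"name": "servo_tool", "arguments": {
  "increments": [
    [0, -1.2, 0, 0, 0, 0, 1],
    [0, -1.2, 0, 0, 0, 0, 1],
    [0, -1.2, 0, 0, 0, 0, 1],
    [0, -1.2, 0, 0, 0, 0, 1],
    [0, -1.1, 0, 0, 0, 0, 1]
  ]
}}

```text
clock: 4.8
position: [0.6512, 0.0289, 0.0931]
ee_rot: [0.001, 0.632, 0.775, 0.0]
contact_force: [0.6, -0.2, -0.3]
width: 0.0003
gripper_force: 0.3
```

>>> {"name": "servo_tool", "arguments": {
  "increments": [
    [0, 0, 0.2, 0, 0, 0, 1],
    [0, 0, 0.2, 0, 0, 0, 1],
    [0, 0, 0.2, 0, 0, 0, 1],
    [0, 0, 0.2, 0, 0, 0, 1],
    [0, 0, 0, 0, 0, 0, 1]
  ]
}}

```text
clock: 5.3
position: [0.652, 0.0304, 0.0841]
ee_rot: [-0.0, 0.631, 0.776, -0.0]
contact_force: [-1.6, -0.7, 3.2]
width: 0.0
gripper_force: 1.7
```

>>> {"name": "servo_tool", "arguments": {
  "increments": [
    [0, 0, 0.1, 0, 0, 0, 1],
    [0, 0, 0.1, 0, 0, 0, 1],
    [0, 0, 0.1, 0, 0, 0, 1],
    [0, 0, 0, 0, 0, 0, 1],
    [0, 0, 0, 0, 0, 0, 1]
  ]
}}

```text
clock: 5.8
position: [0.6521, 0.0304, 0.0839]
ee_rot: [0.001, 0.631, 0.776, 0.0]
contact_force: [-5.0, 0.3, 14.9]
width: -0.0
gripper_force: 7.6
```

The cap is shut: the tip is at 76 mm and pressed with 15 N. I'll lift off and view the pallet next.

```bash
python3 -c "
from h import *
p,R=pose(); s=plan([.652,.03,.235],102,4); print(); s=plan([.46,-.10,.30],104.4,6,s)
"
```

```text
[[-0.01,0.0,-3.78,0.0,0.0,-0.1,-1],[-0.01,0.0,-3.78,0.0,0.0,-0.0,-1],[-0.01,0.0,-3.77,0.1,0.0,-0.1,-1],[-0.01,-0.0,-3.78,-0.0,0.0,-0.0,-1]]

[[-1.46,-3.58,-1.08,-0.0,0.0,-0.4,-1],[-1.43,-3.59,-1.08,-0.0,0.0,-0.4,-1],[-1.41,-3.6,-1.08,-0.0,0.0,-0.4,-1],[-1.38,-3.61,-1.08,-0.0,0.0,-0.4,-1],[-1.35,-3.62,-1.08,-0.0,0.0,-0.4,-1]]
[[-1.33,-3.63,-1.09,-0.0,0.0,-0.4,-1]]
```

>>> {"name": "servo_tool", "arguments": {
  "increments": [
    [0, 0, -3.8, 0, 0, 0, 1],
    [0, 0, -3.8, 0, 0, 0, 1],
    [0, 0, -3.8, 0, 0, 0, 1],
    [0, 0, -3.8, 0, 0, 0, 1],
    [-1.4, -3.6, -1.1, 0, 0, -0.4, 1]
  ]
}}

```text
clock: 6.3
position: [0.6252, 0.0107, 0.2483]
ee_rot: [0.005, 0.627, 0.779, 0.004]
contact_force: [0.0, -1.2, 0.3]
width: 0.0001
gripper_force: 0.0
```

>>> {"name": "servo_tool", "arguments": {
  "increments": [
    [-1.4, -3.6, -1.1, 0, 0, -0.4, -1],
    [-1.4, -3.6, -1.1, 0, 0, -0.4, -1],
    [-1.4, -3.6, -1.1, 0, 0, -0.4, -1],
    [-1.35, -3.6, -1.1, 0, 0, -0.4, -1],
    [-1.3, -3.6, -1.1, 0, 0, -0.4, -1]
  ]
}}

```text
clock: 6.8
position: [0.4585, -0.0984, 0.2993]
ee_rot: [0.0, 0.614, 0.789, 0.0]
contact_force: [0.2, 0.2, -0.2]
width: 0.0723
gripper_force: 0.0
```

```bash
python3 - <<'E'
from h import *
s=manip.get_state();print(s['clock'],s['position'])
C=cal('wrist'); im=snap('wrist','5.png'); np.save('w5.npy',im); import pickle; pickle.dump(C,open('c5.pkl','wb'))
for l,z in(('seat',.012),('pallet',0),('stop_long',.012),('stop_short',.012)):
    for r in finder.tip_of(l,'wrist')[:2]: print('tip',l,round(r['p'],2),np.round(r['at'],1),np.round(ray(C,r['at'],z)[0],4))
for l,z in(('pallet',.012),('stop_long',.026),('stop_short',.026)):
  for r in finder.silhouettes(l,'wrist')[:1]:
    ys,xs=np.nonzero(r['region']); m=cv2.minAreaRect(ray(C,np.c_[xs,ys],z)[:,:2].astype(np.float32)); print(l,r['p'],r['box'],np.round(m[0],4),np.round(m[1],3),m[2])
E
```

```text
6.8 [ 0.45850773 -0.09842102  0.29934495]
tip seat 0.77 [281.5 233. ] [ 0.5214 -0.205   0.012 ]
tip pallet 0.64 [258.2 214. ] [ 0.4816 -0.1887  0.    ]
tip stop_short 0.6 [262.9 265.8] [ 0.5084 -0.265   0.012 ]
tip stop_short 0.16 [404.5 297.7] [ 0.7441 -0.2663  0.012 ]
pallet 0.66 [255.0, 215.2, 116.3, 119.0] [ 0.4742 -0.191 ] [0.169 0.189] 14.213364601135254
stop_long 0.96 [305.0, 216.3, 20.6, 89.8] [ 0.5431 -0.1682] [0.019 0.132] 13.67257308959961
stop_short 0.81 [262.6, 267.0, 49.7, 14.7] [ 0.5107 -0.2596] [0.073 0.025] 13.24819564819336
```

View pics/5.png

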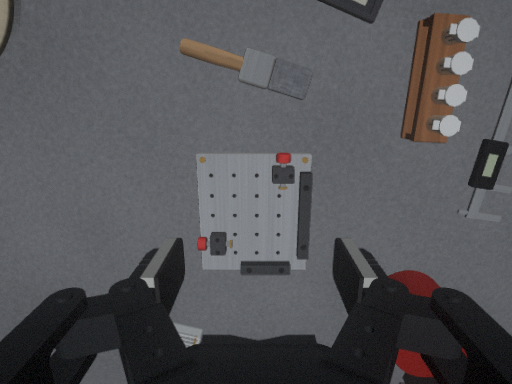

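All four caps read shut at top right. The pallet lies at (197–311, 153–270) with the stops dark on its right and bottom. Next I'll refine the stop faces and plan the move to the tray view.

```bash
python3 - <<'E'
from h import *
import pickle
im=np.load('w5.npy'); C=pickle.load(open('c5.pkl','rb')); g=cv2.GaussianBlur(im.astype(np.float32).mean(2),(0,0),1)
def sub(v):
    d=np.abs(np.diff(v)); i=d.argmax(); i=min(max(i,1),len(d)-2); a,b,c=d[i-1:i+2]; return i+.5+.5*(a-c)/(a-2*b+c)
L=[(285+sub(g[r,285:306]),r) for r in range(192,252)]
S=[(c,250+sub(g[250:268,c])) for c in range(246,286)]
for n,px in(('long',L),('short',S)):
    P=ray(C,px,.012)[:,:2]; vx,vy,x,y=cv2.fitLine(P.astype(np.float32),cv2.DIST_HUBER,0,.01,.001).ravel()
    res=(P-[x,y])@[-vy,vx]; print(n,np.degrees(np.arctan2(vy,vx)),x,y,np.abs(res).max(), px[0],px[-1])
plan([.41,.34,.25],174,10)
E
```

```text
long -75.961586 0.5389139 -0.18211012 0.00020848627223711457 (np.float64(298.3776941820979), 192) (np.float64(295.8826251924038), 251)
short 14.216892 0.5144662 -0.25432822 3.562584585266977e-05 (246, np.float64(260.6758664548397)) (285, np.float64(260.68534168601036))
[[4.36,0.59,0.49,0.0,-0.0,-7.0,-1],[4.26,1.11,0.49,0.0,-0.0,-7.0,-1],[4.09,1.63,0.49,0.0,-0.0,-6.9,-1],[3.86,2.1,0.49,0.0,-0.0,-7.0,-1],[3.58,2.57,0.48,0.0,-0.0,-7.0,-1]]
[[3.24,2.97,0.49,0.0,-0.0,-7.0,-1],[2.86,3.35,0.49,0.0,-0.0,-6.9,-1],[2.42,3.67,0.49,0.0,-0.0,-7.0,-1],[1.97,3.94,0.49,0.0,-0.0,-7.0,-1],[1.47,4.15,0.49,0.0,-0.0,-7.0,-1]]
```

>>> {"name": "servo_tool", "arguments": {
  "increments": [
    [4.4, 0.6, 0.5, 0, 0, -7, -1],
    [4.3, 1.1, 0.5, 0, 0, -7, -1],
    [4.1, 1.6, 0.5, 0, 0, -7, -1],
    [3.9, 2.1, 0.5, 0, 0, -7, -1],
    [3.6, 2.6, 0.5, 0, 0, -7, -1]
  ]
}}

```text
clock: 7.7
position: [0.4337, 0.1246, 0.2736]
ee_rot: [-0.0, 0.346, 0.938, -0.0]
contact_force: [0.5, 0.3, -0.8]
width: 0.0854
gripper_force: 0.0
```

>>> {"name": "servo_tool", "arguments": {
  "increments": [
    [3.2, 3.0, 0.5, 0, 0, -7, -1],
    [2.9, 3.4, 0.5, 0, 0, -7, -1],
    [2.4, 3.7, 0.5, 0, 0, -7, -1],
    [2.0, 3.9, 0.5, 0, 0, -7, -1],
    [1.5, 4.1, 0.5, 0, 0, -7, -1]
  ]
}}

```text
clock: 8.2
position: [0.4076, 0.3437, 0.2483]
ee_rot: [-0.0, 0.048, 0.999, -0.0]
contact_force: [0.2, 0.8, -0.2]
width: 0.0854
gripper_force: 0.0
```

```bash
python3 - <<'E'
from h import *
s=manip.get_state();print(s['clock'],s['position'],pose(s)[1].as_matrix().round(4)[:,0])
C=cal('wrist'); im=snap('wrist','6.png')
for r in finder.tip_of('wax_green','wrist')[:3]: print('tip',round(r['p'],2),np.round(r['at'],1),np.round(ray(C,r['at'],.004)[0],4))
for r in finder.silhouettes('wax_green','wrist')[:3]:
    ys,xs=np.nonzero(r['region']); m=cv2.minAreaRect(ray(C,np.c_[xs,ys],.042)[:,:2].astype(np.float32)); print(r['p'],np.round(r['box']),np.round(m[0],4),np.round(m[1],3),m[2])
# top face by brightness among green
h=cv2.cvtColor(im,cv2.COLOR_RGB2HSV); m=(h[...,0]>45)&(h[...,0]<85)&(h[...,1]>120)
n,lab,st,ce=cv2.connectedComponentsWithStats(m.astype(np.uint8))
for i in range(1,n):
    if st[i,4]>300:
        v=h[...,2][lab==i]; t,_=cv2.threshold(v.reshape(-1,1),0,255,cv2.THRESH_OTSU)
        ys,xs=np.nonzero((lab==i)&(h[...,2]>t)); r=cv2.minAreaRect(ray(C,np.c_[xs,ys],.042)[:,:2].astype(np.float32)); print('hsv',st[i],t,len(xs),np.round(r[0],4),np.round(r[1],4),r[2])
E
```

```text
8.2 [0.40755392 0.34374468 0.24827326] [-9.955e-01  9.510e-02  5.000e-04]
tip 0.97 [256.8 203.4] [0.4648 0.3365 0.004 ]
tip 0.7 [408.5 215.8] [0.5011 0.5342 0.004 ]
tip 0.61 [387.8 118.5] [0.3724 0.504  0.004 ]
0.89 [394. 118.  54.  54.] [0.3672 0.4942] [0.036 0.058] 44.949771881103516
0.67 [261. 210.  40.  75.] [0.4598 0.3407] [0.041 0.09 ] 80.58624267578125
0.6 [418. 223.  97.  59.] [0.497  0.5275] [0.073 0.122] 0.3753582835197449
hsv [ 371   92   51   52 1191] 79.0 1161 [0.3692 0.4973] [0.0258 0.0525] 44.083396911621094
hsv [ 377  204   92   51 3442] 70.0 3274 [0.5057 0.5362] [0.0515 0.1033] 1.1143180131912231
```

View pics/6.png

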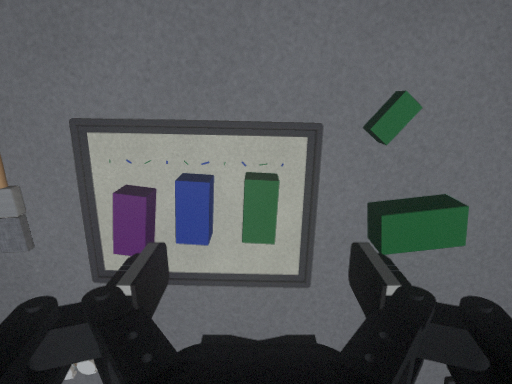

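The green block is at (243–278, 174–243), with its dark end face at the top edge. I'll fit its top face.

```bash
python3 - <<'E'
from h import *
im=cv2.cvtColor(cv2.imread('pics/6.png'),cv2.COLOR_BGR2RGB).astype(float); C=cal('wrist')
G=im[165:255,232:292]; m=(G[...,1]>1.25*G[...,0])&(G[...,1]>1.15*G[...,2])
v=G[...,1]; t,_=cv2.threshold(v[m].astype(np.uint8).reshape(-1,1),0,255,cv2.THRESH_OTSU); print(m.sum(),t,np.round(v[5:20,30]))
for k in (m, m&(v>t)):
    ys,xs=np.nonzero(k); px=np.c_[xs+232,ys+165]; r=cv2.minAreaRect(ray(C,px,.042)[:,:2].astype(np.float32)); print(np.round(r[0],4),np.round(r[1],4),r[2], px.min(0),px.max(0),np.round(cv2.boxPoints(cv2.minAreaRect(px.astype(np.float32))),1).tolist())
print(ray(C,[(246,181.5),(278,181.5),(276,243),(243,243)],.042).round(4)); 
E
```

```text
2316 79.0 [154. 158. 149.  58.  60.  61.  59.  57.  62.  68.  88.  99. 101.  99.
  97.]
[0.4582 0.3408] [0.0395 0.0872] 81.29373168945312 [242 172] [278 243] [[241.39999389648438, 242.1999969482422], [244.6999969482422, 171.8000030517578], [278.8999938964844, 173.39999389648438], [275.6000061035156, 243.8000030517578]]
[0.4625 0.3402] [0.0395 0.0787] 81.28888702392578 [242 180] [278 243] [[241.5, 242.1999969482422], [244.39999389648438, 179.10000610351562], [278.6000061035156, 180.6999969482422], [275.70001220703125, 243.8000030517578]]
[[0.4237 0.3282 0.042 ]
 [0.4272 0.3645 0.042 ]
 [0.5036 0.356  0.042 ]
 [0.4997 0.3163 0.042 ]]
```

```bash
python3 -c "
from h import *
s=plan([.4625,.3402,.10],171.7,5,g=-.4); plan([.4625,.3402,.028],171.7,5,s,g=-.4)"
```

```text
[[-1.11,0.04,2.95,-0.0,-0.0,0.5,-0.4],[-1.12,0.05,2.95,-0.0,-0.0,0.6,-0.4],[-1.11,0.06,2.95,-0.0,-0.1,0.5,-0.4],[-1.1,0.07,2.96,-0.1,0.0,0.6,-0.4],[-1.11,0.07,2.95,0.0,-0.0,0.5,-0.4]]
[[-0.0,-0.0,1.44,0.0,-0.0,0.0,-0.4],[-0.0,-0.0,1.44,0.0,-0.0,0.0,-0.4],[-0.0,-0.0,1.44,0.0,-0.0,0.0,-0.4],[-0.0,-0.0,1.44,0.0,-0.0,0.0,-0.4],[-0.0,-0.0,1.44,0.0,-0.0,0.0,-0.4]]
```

>>> {"name": "servo_tool", "arguments": {
  "increments": [
    [-1.1, 0.05, 2.95, 0, 0, 0.5, -0.4],
    [-1.1, 0.05, 2.95, 0, 0, 0.6, -0.4],
    [-1.1, 0.05, 2.95, 0, 0, 0.5, -0.4],
    [-1.1, 0.05, 2.95, 0, 0, 0.6, -0.4],
    [-1.1, 0.05, 2.95, 0, 0, 0.5, -0.4]
  ]
}}

```text
clock: 8.85
position: [0.4638, 0.3358, 0.1004]
ee_rot: [0.0, 0.075, 0.997, -0.0]
contact_force: [-0.0, 0.2, -0.4]
width: 0.06
gripper_force: 0.0
```

```bash
python3 - <<'E'
from h import *
s=manip.get_state();print(s['clock'],s['position'],pose(s)[1].as_matrix().round(4)[:,0],s['width'])
im=snap('wrist','7.png')
plan([.4625,.3402,.028],171.7,5,g=-.4)
E
```

```text
8.85 [0.46375961 0.33579978 0.10042723] [-9.887e-01  1.502e-01 -1.000e-04] 0.05996872160289847
[[0.02,0.13,1.35,-0.1,-0.1,-0.1,-0.4],[0.03,0.12,1.36,-0.0,-0.0,-0.1,-0.4],[0.02,0.12,1.35,-0.1,-0.1,-0.0,-0.4],[0.02,0.12,1.35,-0.1,-0.0,-0.1,-0.4],[0.03,0.12,1.36,-0.0,-0.1,-0.1,-0.4]]
```

View pics/7.png

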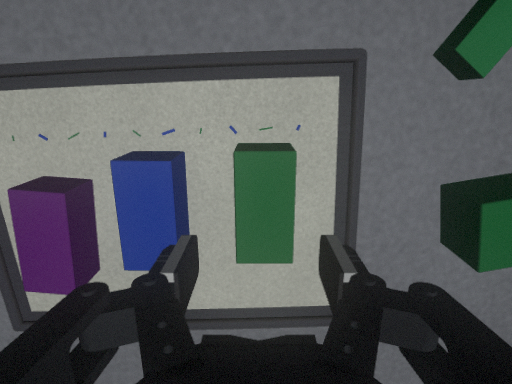

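The view shows the block upright at (235–296, 143–263) and parallel to the pads, about 5 px right of their middle, which matches the planned 4–5 mm shift. I'll descend and grip.

>>> {"name": "servo_tool", "arguments": {
  "increments": [
    [0, 0.25, 1.0, 0, 0, 0, -0.4],
    [0, 0.2, 1.4, 0, 0, 0, -0.4],
    [0, 0, 1.6, 0, 0, 0, -0.4],
    [0, 0, 1.6, 0, 0, 0, -0.4],
    [0, 0, 1.6, 0, 0, 0, -0.4]
  ]
}}

```text
clock: 9.4
position: [0.4643, 0.3416, 0.0307]
ee_rot: [0.001, 0.075, 0.997, 0.001]
contact_force: [-0.0, -0.3, 1.2]
width: 0.0595
gripper_force: 0.0
```

>>> {"name": "servo_tool", "arguments": {
  "increments": [
    [0, 0, 0, 0, 0, 0, 0.0],
    [0, 0, 0, 0, 0, 0, 1],
    [0, 0, 0, 0, 0, 0, 1],
    [0, 0, 0, 0, 0, 0, 1],
    [0, 0, 0, 0, 0, 0, 1]
  ],
  "squeeze": 40
}}

```text
clock: 9.9
position: [0.4641, 0.3413, 0.0304]
ee_rot: [0.0, 0.074, 0.997, 0.0]
contact_force: [0.5, -0.2, -1.0]
width: 0.0392
gripper_force: 42.6
```

>>> {"name": "servo_tool", "arguments": {
  "increments": [
    [0, 0, -1, 0, 0, 0, 1],
    [0, 0, -2, 0, 0, 0, 1],
    [0, 0, -2, 0, 0, 0, 1],
    [0, 0, -2, 0, 0, 0, 1],
    [0, 0, -2, 0, 0, 0, 1]
  ]
}}

```text
clock: 10.4
position: [0.4638, 0.3411, 0.1214]
ee_rot: [0.0, 0.074, 0.997, 0.0]
contact_force: [0.3, 0.6, -1.5]
width: 0.0391
gripper_force: 42.6
```

```bash
python3 -c "
from h import *
s=manip.get_state();print(s['position'],s['width'],s['contact_force'])
plan([.5147,-.2007,.12],104.1,15,g=1)"
```

```text
[0.46376352 0.34110629 0.12137985] 0.039069067584190556 [ 0.34845578  0.57908371 -1.51558104]
[[-0.87,-3.52,0.01,0.0,0.0,4.5,1],[-1.15,-3.44,0.01,0.0,0.0,4.5,1],[-1.41,-3.35,0.01,0.0,0.0,4.5,1],[-1.67,-3.22,0.0,0.0,0.0,4.5,1],[-1.92,-3.08,0.01,0.0,0.0,4.5,1]]
[[-2.15,-2.92,0.01,0.0,0.0,4.4,1],[-2.37,-2.74,0.01,0.0,0.0,4.5,1],[-2.58,-2.55,0.01,0.0,0.0,4.5,1],[-2.77,-2.34,0.01,0.0,0.0,4.5,1],[-2.95,-2.12,0.01,0.0,0.0,4.5,1]]
[[-3.1,-1.88,0.0,0.0,0.0,4.5,1],[-3.25,-1.63,0.01,0.0,0.0,4.5,1],[-3.35,-1.37,0.01,0.0,-0.0,4.5,1],[-3.46,-1.1,0.01,0.0,-0.0,4.5,1],[-3.53,-0.83,0.01,0.0,-0.0,4.5,1]]
```

>>> {"name": "servo_tool", "arguments": {
  "increments": [
    [-0.9, -3.5, 0, 0, 0, 4.5, 1],
    [-1.15, -3.4, 0, 0, 0, 4.5, 1],
    [-1.4, -3.35, 0, 0, 0, 4.5, 1],
    [-1.7, -3.2, 0, 0, 0, 4.5, 1],
    [-1.9, -3.1, 0, 0, 0, 4.5, 1]
  ]
}}

```text
clock: 10.9
position: [0.4813, 0.1597, 0.1207]
ee_rot: [0.001, 0.269, 0.963, 0.0]
contact_force: [0.5, 0.3, -1.4]
width: 0.0393
gripper_force: 42.7
```

>>> {"name": "servo_tool", "arguments": {
  "increments": [
    [-2.15, -2.9, 0, 0, 0, 4.5, 1],
    [-2.4, -2.7, 0, 0, 0, 4.5, 1],
    [-2.6, -2.55, 0, 0, 0, 4.5, 1],
    [-2.8, -2.3, 0, 0, 0, 4.5, 1],
    [-2.95, -2.1, 0, 0, 0, 4.5, 1]
  ]
}}

```text
clock: 11.4
position: [0.4994, -0.0207, 0.1208]
ee_rot: [0.001, 0.452, 0.892, 0.0]
contact_force: [0.5, 0.0, -1.7]
width: 0.0393
gripper_force: 42.7
```

>>> {"name": "servo_tool", "arguments": {
  "increments": [
    [-3.1, -1.9, 0, 0, 0, 4.5, 1],
    [-3.25, -1.6, 0, 0, 0, 4.5, 1],
    [-3.35, -1.4, 0, 0, 0, 4.5, 1],
    [-3.4, -1.1, 0, 0, 0, 4.5, 1],
    [-3.5, -0.8, 0, 0, 0, 4.5, 1]
  ]
}}

```text
clock: 11.9
position: [0.5156, -0.2005, 0.1207]
ee_rot: [0.0, 0.617, 0.787, 0.0]
contact_force: [0.2, 0.5, -1.3]
width: 0.0394
gripper_force: 42.7
```

```bash
python3 - <<'E'
from h import *
s=manip.get_state();print(s['clock'],s['position'],s['width'],s['contact_force'])
R=pose(s)[1].as_matrix(); print(np.degrees(np.arctan2(R[1,0],R[0,0])))
C=cal('wrist'); im=snap('wrist','8.png').astype(float)
m=(im[...,1]>1.25*im[...,0])&(im[...,1]>1.15*im[...,2]); n,lab,st,_=cv2.connectedComponentsWithStats(m.astype(np.uint8)); print(st[1:][st[1:,4]>200])
plan([.5147,-.2007,.05],104.1,5,g=1)
E
```

```text
11.9 [ 0.51561044 -0.20051914  0.120721  ] 0.039387601789503034 [ 0.20390829  0.49798047 -1.25456705]
103.75162633510115
[[  208   163   102   186 15861]]
[[0.15,-0.03,1.42,0.0,0.1,-0.1,1],[0.14,-0.02,1.42,0.0,0.1,-0.1,1],[0.15,-0.03,1.42,0.1,0.1,-0.1,1],[0.14,-0.03,1.41,-0.0,0.1,-0.1,1],[0.14,-0.02,1.42,0.0,0.1,-0.2,1]]
```

View pics/8.png

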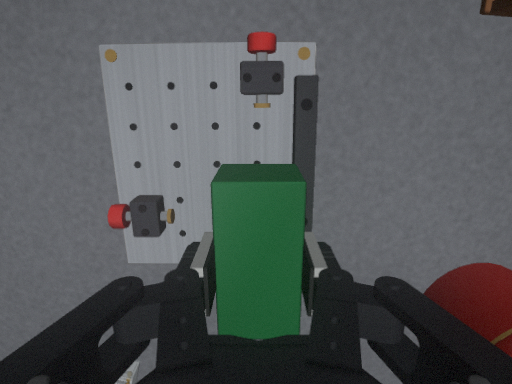

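The block hangs straight between the pads, (208–310, 163–349), short of both stops. The planned sideways shift looks odd, so I'll recheck the pose.

```bash
python3 - <<'E'
from h import *
s=manip.get_state();p,R=pose(s);print(s['clock'],p,R.as_matrix().round(4).tolist(),s['contact_force'],s['qd'].round(3))
plan([.5147,-.2007,.05],104.1,5,g=1)
E
```

```text
11.95 [ 0.51749164 -0.20702802  0.12097226] [[-0.2342, 0.9722, 0.0038], [0.9721, 0.2343, -0.0076], [-0.0083, 0.0019, -1.0]] [ 2.42992462 -3.9989923  -1.91837313] [ 0.047 -0.016  0.017  0.036 -0.027 -0.039]
[[0.15,-0.03,1.42,0.0,0.1,-0.1,1],[0.14,-0.02,1.42,0.0,0.1,-0.1,1],[0.15,-0.03,1.42,0.1,0.1,-0.1,1],[0.14,-0.03,1.41,-0.0,0.1,-0.1,1],[0.14,-0.02,1.42,0.0,0.1,-0.2,1]]
```

>>> {"name": "servo_tool", "arguments": {
  "increments": [
    [0, 0, 1.5, 0, 0, 0, 1],
    [0, 0, 1.5, 0, 0, 0, 1],
    [0, 0, 1.5, 0, 0, 0, 1],
    [0, 0, 1.0, 0, 0, 0, 1],
    [0, 0, 0, 0, 0, 0, 1]
  ]
}}

```text
clock: 12.45
position: [0.5148, -0.1984, 0.0639]
ee_rot: [-0.001, 0.616, 0.788, -0.0]
contact_force: [-0.1, -0.5, -1.0]
width: 0.0388
gripper_force: 42.7
```

```bash
python3 - <<'E'
from h import *
s=manip.get_state();p,R=pose(s);print(s['clock'],p,R.as_matrix().round(4).tolist(),s['contact_force'])
plan([.5147,-.2007,.042],104.1,4,g=1)
E
```

```text
12.45 [ 0.51475819 -0.1983951   0.06392949] [[-0.2413, 0.9704, -0.0023], [0.9704, 0.2413, 0.0012], [0.0017, -0.0019, -1.0]] [-0.08421075 -0.47395789 -0.95348285]
[[-0.06,-0.01,0.55,-0.0,-0.0,-0.0,1],[-0.05,-0.02,0.55,-0.1,-0.0,-0.1,1],[-0.06,-0.01,0.54,0.0,-0.1,-0.0,1],[-0.05,-0.02,0.55,-0.0,0.0,-0.0,1]]
```

>>> {"name": "servo_tool", "arguments": {
  "increments": [
    [0, 0, 0.6, 0, 0, -0.1, 1],
    [0, 0, 0.6, 0, 0, 0, 1],
    [0, 0, 0.5, 0, 0, 0, 1],
    [0, 0, 0.3, 0, 0, 0, 1],
    [0, 0, 0, 0, 0, 0, 1]
  ]
}}

```text
clock: 12.95
position: [0.5154, -0.1988, 0.0444]
ee_rot: [-0.0, 0.615, 0.788, -0.0]
contact_force: [0.1, 0.4, -1.0]
width: 0.0392
gripper_force: 42.7
```

>>> {"name": "servo_tool", "arguments": {
  "increments": [
    [0, 0, 0.15, 0, 0, 0, 1],
    [0, 0, 0.15, 0, 0, 0, 1],
    [0, 0, 0.15, 0, 0, 0, 1],
    [0, 0, 0.1, 0, 0, 0, 1],
    [0, 0, 0, 0, 0, 0, 1]
  ]
}}

```text
clock: 13.45
position: [0.5156, -0.1989, 0.0392]
ee_rot: [-0.0, 0.615, 0.788, -0.0]
contact_force: [0.3, -0.4, -1.5]
width: 0.0387
gripper_force: 42.7
```

>>> {"name": "servo_tool", "arguments": {
  "increments": [
    [0, 0, 0.05, 0, 0, 0, 1],
    [0, 0, 0.05, 0, 0, 0, 1],
    [0, 0, 0.05, 0, 0, 0, 1],
    [0, 0, 0, 0, 0, 0, 1],
    [0, 0, 0, 0, 0, 0, 1]
  ]
}}

```text
clock: 13.95
position: [0.5157, -0.199, 0.0382]
ee_rot: [0.0, 0.615, 0.788, -0.0]
contact_force: [-0.5, 0.5, 3.6]
width: 0.0391
gripper_force: 43.2
```

>>> {"name": "servo_tool", "arguments": {
  "increments": [
    [0, 0.15, 0, 0, 0, 0, 1],
    [0, 0.15, 0, 0, 0, 0, 1],
    [0, 0.15, 0, 0, 0, 0, 1],
    [0, 0.15, 0, 0, 0, 0, 1],
    [0, 0, 0, 0, 0, 0, 1]
  ]
}}

```text
clock: 14.45
position: [0.5219, -0.1977, 0.0382]
ee_rot: [0.0, 0.615, 0.788, -0.0]
contact_force: [-1.2, -0.0, 4.8]
width: 0.0389
gripper_force: 43.6
```

>>> {"name": "servo_tool", "arguments": {
  "increments": [
    [0, 0.08, 0, 0, 0, 0, 1],
    [0, 0.08, 0, 0, 0, 0, 1],
    [0, 0.08, 0, 0, 0, 0, 1],
    [0, 0, 0, 0, 0, 0, 1],
    [0, 0, 0, 0, 0, 0, 1]
  ]
}}

```text
clock: 14.95
position: [0.5219, -0.1976, 0.0382]
ee_rot: [-0.001, 0.615, 0.789, -0.002]
contact_force: [-6.2, -2.9, 9.1]
width: 0.0389
gripper_force: 44.0
```

>>> {"name": "servo_tool", "arguments": {
  "increments": [
    [-0.25, 0, 0, 0, 0, 0, 1],
    [-0.25, 0, 0, 0, 0, 0, 1],
    [-0.25, 0, 0, 0, 0, 0, 1],
    [-0.25, 0, 0, 0, 0, 0, 1],
    [-0.1, 0, 0, 0, 0, 0, 1]
  ]
}}

```text
clock: 15.45
position: [0.5241, -0.2062, 0.0382]
ee_rot: [-0.003, 0.615, 0.788, -0.0]
contact_force: [-6.6, 4.3, 11.5]
width: 0.039
gripper_force: 44.2
```

>>> {"name": "servo_tool", "arguments": {
  "increments": [
    [-0.1, 0, 0, 0, 0, 0, 1],
    [-0.1, 0, 0, 0, 0, 0, 1],
    [-0.1, 0, 0, 0, 0, 0, 1],
    [0, 0, 0, 0, 0, 0, 1],
    [0, 0, 0, 0, 0, 0, 1]
  ]
}}

```text
clock: 15.95
position: [0.5248, -0.2091, 0.0382]
ee_rot: [-0.003, 0.615, 0.788, -0.0]
contact_force: [-6.5, 3.1, 10.4]
width: 0.0391
gripper_force: 44.2
```

>>> {"name": "servo_tool", "arguments": {
  "increments": [
    [-0.1, 0, 0, 0, 0, 0, 1],
    [-0.1, 0, 0, 0, 0, 0, 1],
    [-0.1, 0, 0, 0, 0, 0, 1],
    [-0.1, 0, 0, 0, 0, 0, 1],
    [0, 0, 0, 0, 0, 0, 1]
  ]
}}

```text
clock: 16.45
position: [0.525, -0.2098, 0.0382]
ee_rot: [-0.005, 0.616, 0.788, 0.001]
contact_force: [-6.0, 10.9, 15.4]
width: 0.0388
gripper_force: 44.7
```

Both stops are touched. I'll trim the slight pitch the push has built up and even out the push on the long stop.

>>> {"name": "servo_tool", "arguments": {
  "increments": [
    [0, 0.1, 0, 0, -0.3, 0, 1],
    [0, 0.1, 0, 0, -0.3, 0, 1],
    [0, 0.1, 0, 0, 0, 0, 1],
    [0, 0, 0, 0, 0, 0, 1],
    [0, 0, 0, 0, 0, 0, 1]
  ]
}}

```text
clock: 16.95
position: [0.5251, -0.2098, 0.0383]
ee_rot: [-0.003, 0.615, 0.788, -0.004]
contact_force: [-13.6, 6.0, 18.8]
width: 0.0389
gripper_force: 45.2
```

```bash
python3 - <<'E'
from h import *
s=manip.get_state();p,R=pose(s); a=np.radians(14.1);U=np.array([[np.cos(a),np.sin(a),0],[-np.sin(a),np.cos(a),0],[0,0,1]])
print(s['clock'],U@p,'F',U@s['contact_force'],'M',U@s['moment']); M=U@R.as_matrix(); print('toolz',M[:,2].round(4),'yaw err',np.degrees(np.arctan2(-M[0,0],M[1,0])))
C=cal('wrist'); im=snap('wrist'); cv2.imwrite('pics/9.png',cv2.resize(cv2.cvtColor(im[60:380,100:420],cv2.COLOR_RGB2BGR),(600,600),interpolation=2))
E
```

```text
16.95 [ 0.45820828 -0.33138944  0.0382537 ] F [-11.68334109   9.11585597  18.81309721] M [ 1.6875398   1.53205512 -0.0937595 ]
toolz [-9.8e-03 -7.0e-04 -1.0e+00] yaw err -0.0614539738231822
```

View pics/9.png

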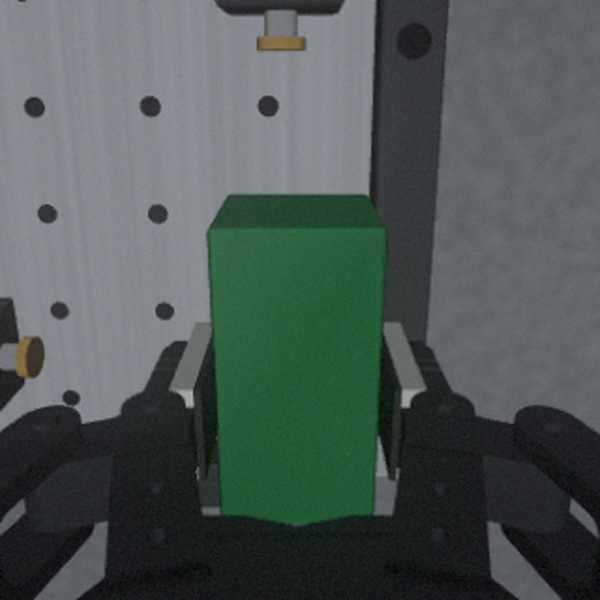

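The block lies against the long stop on its right, near edge parallel. I'll trim the small roll the same way and ease the down-force.

>>> {"name": "servo_tool", "arguments": {
  "increments": [
    [0, 0, 0, -0.3, 0, 0, 1],
    [0, 0, 0, -0.3, 0, 0, 1],
    [0, 0, -0.05, 0, 0, 0, 1],
    [0, 0, 0, 0, 0, 0, 1],
    [0, 0, 0, 0, 0, 0, 1]
  ]
}}

```text
clock: 17.5
position: [0.525, -0.2098, 0.0381]
ee_rot: [0.0, 0.615, 0.788, -0.0]
contact_force: [-12.1, 5.4, 15.0]
width: 0.0392
gripper_force: 44.8
```

```bash
cat > m.py <<'E'
from h import *
s=manip.get_state();p,R=pose(s); a=np.radians(14.1);U=np.array([[np.cos(a),np.sin(a),0],[-np.sin(a),np.cos(a),0],[0,0,1]])
print(s['clock'],U@p,'F',U@s['contact_force'],'M',U@s['moment']); M=U@R.as_matrix(); print('toolz',M[:,2].round(4),'yaw err',np.degrees(np.arctan2(-M[0,0],M[1,0])))
E
python3 m.py
```

```text
17.5 [ 0.45803424 -0.33137702  0.03813846] F [-10.47039555   8.18426252  14.99876851] M [ 1.52303235  1.84683011 -0.1428545 ]
toolz [ 1.e-04 -5.e-04 -1.e+00] yaw err -0.05135728757162656
```

>>> {"name": "servo_tool", "arguments": {
  "increments": [
    [-0.1, 0, -0.05, 0, -0.1, 0, 1],
    [-0.1, 0, -0.05, 0, -0.1, 0, 1],
    [0, 0.05, 0, -0.1, 0, 0, 1],
    [0, 0, 0, 0, 0, 0, 1],
    [0, 0, 0, 0, 0, 0, 1]
  ]
}}

```text
clock: 18.0
position: [0.5249, -0.2098, 0.0382]
ee_rot: [0.0, 0.616, 0.788, 0.0]
contact_force: [-11.2, 10.0, 12.3]
width: 0.0391
gripper_force: 44.4
```

>>> {"name": "servo_tool", "arguments": {
  "increments": [
    [0, 0, 0, 0, 0, 0, 1],
    [0, 0, 0, 0, 0, 0, 1],
    [0, 0, 0, 0, 0, 0, 1],
    [0, 0, 0, 0, 0, 0, 1],
    [0, 0, 0, 0, 0, 0, 1]
  ]
}}

```text
clock: 18.5
position: [0.525, -0.2098, 0.0382]
ee_rot: [0.0, 0.616, 0.788, 0.0]
contact_force: [-10.6, 9.5, 12.8]
width: 0.0391
gripper_force: 44.4
```

```bash
python3 m.py; python3 - <<'E'
from h import *
a=snap('scene')
cv2.imwrite('pics/10.png',cv2.cvtColor(np.hstack([cv2.resize(a[120:195,150:250],(400,300),interpolation=2),cv2.resize(a[185:245,205:285],(400,300),interpolation=2)]),cv2.COLOR_RGB2BGR))
E
```

```text
18.5 [ 0.45802554 -0.33140833  0.03817306] F [-7.99951571 11.75951869 12.80763114] M [ 2.01440607  1.63781975 -0.04884662]
toolz [ 4.e-04 -2.e-04 -1.e+00] yaw err -0.07974845774777936
```

View pics/10.png

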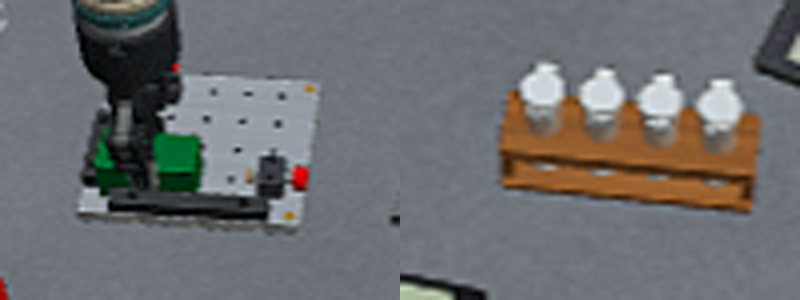

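The block sits in the corner and all caps are shut. One small balance toward the long stop, then I'll hand in.

>>> {"name": "servo_tool", "arguments": {
  "increments": [
    [0, 0.1, 0, -0.1, 0, 0, 1],
    [0, 0.05, 0, -0.1, 0, 0, 1],
    [0, 0, 0, 0, 0, 0, 1],
    [0, 0, 0, 0, 0, 0, 1],
    [0, 0, 0, 0, 0, 0, 1]
  ]
}}

```text
clock: 19.05
position: [0.525, -0.2098, 0.0382]
ee_rot: [0.0, 0.615, 0.788, 0.0]
contact_force: [-14.2, 8.9, 13.5]
width: 0.0388
gripper_force: 44.6
```

```bash
python3 m.py; python3 -c "
from rig import manip
print(manip.sign_off())"
```

```text
19.05 [ 0.45803434 -0.33138072  0.03815364] F [-11.63450508  12.07478537  13.52395011] M [ 1.8866988   2.30850986 -0.19556891]
toolz [ 1.e-03  1.e-04 -1.e+00] yaw err -0.043295538307013604
the job is handed in; nothing more can be done
None
```

The open bur-tube cap is pressed shut, and the green block lies flat in the pallet corner, still gripped and pressed against both stops at about 12 N each; handed in at 19 s.

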